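# Sort tagged pump cassettes into the pass rack and the latched reject box

## Robot

A 6-joint arm with a two-finger parallel gripper is mounted at the origin on a cart in front of the work surface, level with it; the furniture and walls round the work are solid. World frame = base frame: x ahead of the robot, y to its left, z up, the work surface at z = 0. Lengths are in m, angles in rad, forces in N, time in s.
With the tool pointing down it reaches from about 0.3 to 0.775 m from the base axis. Payload 14.6 kg.
Tool frame: the origin (TCP) lies midway between the tips of the shut fingers; the grasp point (between the pads) lies 19 mm behind it; z points along the fingers, y is the line along which they close (so a half turn about z gives the same grasp; the last joint's range is limited). The gripper opens to 94 mm and grips with 3 to 60 N. Pads are 16 mm wide; open, the fingers measure 119 mm over their backs; the gripper's body (75 mm by 177 mm) begins 78 mm behind the grasp point.
Start: joints at [-1.259, 0.3, 1.521, -0, 1.321, -0.067], TCP at [0.203, -0.511, 0.205] pointing down, gripper open.
Joint ranges: [-3.03, 3.03], [-0.79, 2.21], [0.23, 2.52], [-1.04, 4.18], [0, 3.07], [-2.55, 2.55]. Speed limits (rad/s): [2.22, 2.22, 2.57, 3.14, 3.14, 3.14].

## Interface

Orientations are given as a rotation vector (axis times angle).
In Python, from workcell import manip gives the robot as it stands. The module is installed in compiled form; this text tells all that it offers.
- The arm moves only by the tool drive_tool, never from a script. Its argument "plan" is a list of rows, each a list of 5 numbers: the shift along the tool's x, y, z in mm, then the turn about the tool's z in rad, then the opening in per cent of the stroke, from 0 (shut) to 100 (fully open). In form: [[dx, dy, dz, yaw, gripper], ...]. A call has 1 to 5 rows; each row shifts and turns the commanded pose from where the row before left it, along the tool's axes as they then stand; what a row does not reach is not made up. A row lasts 1/10 s, in which the tool goes at most 50 mm and 8.59 degrees, less where a joint would pass 70% of its speed; a pose out of reach is approached as far as the arm can. A call with a gripper value outside its range is refused whole. The fingers move at their own pace and stop on an object; "force" is the grip in N (left out, the last holds). Time passes only in rows, so rows that do not move let the fingers close. It gives the time, the measured TCP pose, the force, the opening and the grip force at its end, in the units of the state.
- manip.read_state(): the state, without advancing time (a new reading comes with each control period).
- manip.get_image(name): name is "side" or "top"; returns a dict with "img" (384x512x3 uint8, red, green, blue), "depth" (384x512 float32, m along the optical axis (not along the pixel's ray), 0 where there is no reading), "fx", "fy", "cx", "cy" (pixels), "k1" (the pictures are not rectified: a ray, as slopes to the right and down, at radius r is drawn at 1 + k1 r^2 times it, then the intrinsics apply), "R" (3x3) and "t" (3): a world point X has camera coordinates R X + t. Camera axes: x right, y down, z forward; pixel columns grow to the right and rows downward; lengths in m; the calibration is good to about 2 mm. A picture is of the moment at which its call begins.
- manip.sign_off(): hands the job in; it is judged then, once.
Trained networks look in the newest picture that a camera, given by its name, has taken for a name from the list of things; names that differ only in an ending like _2 or _b are one class to them, and where a whole thing is asked for, a point or a joint stands for the part that bears it (a point fixed in the world has none). Each returns a list of dicts, best first, with "confidence" (0 to 1); they miss things now and then, are a little off and sometimes report something else, mostly with a low value. They report only what shows in the picture. A call takes as long as a camera call.
- manip.boxes_of(camera, name): "xy" ([column, row] in pixels, amid what is visible of it).
- manip.masks_of(camera, name): "pixels" (384x512 bool, what is visible of it) and "xy" ([column, row] in pixels, amid what is visible of it).
The state is a dict: "t": time; "qpos": joint angles; "joint_velocities": joint speeds; "joint_efforts": joint torques, N m; "tool_pos": TCP position; "tool_rot": TCP orientation; "ft_force": force on the tool from outside, world axes, zero at the start; "torque": the same for the moment, N m; "width": finger opening in m; "grasp_force": force on a finger pad.
Only numpy, scipy, OpenCV 4.12 (cv2) and the standard library are available. Lean on these libraries where they do the work, as an engineer would, in place of code of your own. Each camera call takes 0.05 s, during which the arm holds its last target. There are 200 camera calls.

## Task

Sort the three pump cassettes standing loose on the bench by their tags: stand each of the two green-tagged ones upright, barbs up, in a free nest of the pass rack. The red-tagged one goes into the reject box: press the treadle at the front of the box down to its stop so that the lid springs open, lay the cassette flat with its tag upward in the nest on the box floor, and swing the lid shut until it latches. Leave everything else on the bench where it stands.

Things in the scene. Friction and masses are not known exactly. Their poses are not given: they have to be found in the camera images.
- green_1: loose white pump cassette 26 x 44 x 76 mm, 0.12 kg, standing on end, two 14 mm hose barbs on top (90 mm in all). Origin: centre of the end it stands on; z along its length to the barbs; y across its 44 mm width (flat sides to grip); x through its 26 mm thickness, out of the broad face with the green tag. The tag folds over onto the barb end; the other broad face has a round black cover
- green_2: loose white pump cassette 26 x 44 x 76 mm, 0.12 kg, standing on end, two 14 mm hose barbs on top (90 mm in all). Origin: centre of the end it stands on; z along its length to the barbs; y across its 44 mm width (flat sides to grip); x through its 26 mm thickness, out of the broad face with the green tag. The tag folds over onto the barb end; the other broad face has a round black cover
- red_1: loose white pump cassette 26 x 44 x 76 mm, 0.12 kg, standing on end, two 14 mm hose barbs on top (90 mm in all). Origin: centre of the end it stands on; z along its length to the barbs; y across its 44 mm width (flat sides to grip); x through its 26 mm thickness, out of the broad face with the red tag. The tag folds over onto the barb end; the other broad face has a round black cover
- red_1_mid (a point): centre of the red-tagged cassette's white box, 38 mm along its z from its origin; axes as the cassette's
- pass_rack: fixed aluminium base 184 x 84 x 8 mm, green edge strips, three nests in a row 56 mm apart, each with four black corner locators 16 mm high; the nest at the +x end already holds a fixed green-tagged cassette. Origin: centre of the underside; x along the row, z up
- pass_nest_1 (a point): middle of the floor (8 mm above the bench) of the free nest at the rack's -x end; axes as the rack's. A nest is 31 mm along x (a cassette's thickness) by 50 mm along y (its width); either way round will do
- pass_nest_2 (a point): the same for the free middle nest, next to the filled one
- reject_box: fixed shallow white box with red bands, 140 (x) x 140 (y) x 42 mm, walls 4 mm; red-framed clear lid on top (upper face at 47.5 mm) hinged along its +x side, treadle on its -x side. Origin: centre of the underside, z up. Inside 37 mm high: a cassette fits only lying on a broad face
- reject_nest (a point): middle of the box floor (5 mm above the bench), axes as the box's. Black stops 6 mm high hold the cassette lying with its length along x (barbs to +x or -x, over the stops), 3 mm play each way: end stops at x = +-41 mm, side stops at y = +-25 mm for |x| = 21 to 35 mm, so fingers have room at its middle
- box_lid (a joint): lid angle: 0 shut, 1.5 rad wide open (upright). A spring (about 0.1 N m) opens it and holds it open; shut, a latch tooth holds its steel lip. Pressing the lip side of the lid down (5 to 10 N) snaps it in
- lid_hinge (a point): on the hinge axis, middle of the box's +x side, 45 mm above the bench; turns with the lid
- lid_edge (a point): middle of the lid's free edge on its outer face, 140 mm from the hinge axis; axes of the lid: z out of its outer face (up when shut), -x from hinge to free edge. A steel lip 34 mm wide reaches 12 mm farther. The lid is 5 mm thick, 140 mm wide
- treadle (a joint): treadle angle: 0 up at rest, 0.30 rad down at its stop; sprung, about 4 N to start and 8 N at the stop. Pressing swings the latch tooth above its pivot off the lid
- treadle_pad (a point): middle of the top of the treadle's black rubber pad (plate 56 x 70 mm, slanting up to -x); 31 mm above the bench at rest, 38 mm to the -x side of the pivot (pivot 18 mm high); sinks about 11 mm to the stop. The latch behind the pivot stands 65 mm high
- petri_dish: petri dish, 62 mm across, 14 mm high, loose bystander; origin at the centre of its underside
- clamp_red: red moulded pinch clamp, 15 x 38 x 25 mm, loose bystander; origin at the centre of its underside
- beaker: small glass beaker, 64 mm across, 76 mm high, loose bystander; origin at the centre of its underside
- bottle_empty: screw-cap bottle with blue cap, 56 mm across, 102 mm high, loose bystander; origin at the centre of its underside
- sample_cup: sample cup with red lid, 51 mm across, 64 mm high, loose bystander; origin at the centre of its underside
- ferrule: steel pipe ferrule, 50 mm across, 30 mm high, loose bystander; origin at the centre of its underside

How it is judged:
By the outcome, as a careful person would: the job done as asked, in the order asked, and still so for the second after the job is handed in, with the robot touching nothing.
It also fails if it takes over 72 s, if anything falls off the work surface, if the arm or the gripper's body presses on something with over 40 N, if the wrist force passes 120 N, or if a joint passes its speed limit or range.

## Working session

There is one attempt and no reset: what is moved stays moved. The work goes in short steps, Python scripts to look and compute and a tool call to move; the robot and the scene stay as the last step left them, time stands still between calls to the robot, and variables do not carry over. Pictures are saved under pics/ and viewed, at most 10 in all, crops included, and the job is handed in when it is done.

Besides the shell and the picture viewer there is one more tool, called by a JSON object that holds its "op" and its "data", one argument or row to a line. drive_tool: Moves the arm, as the interface text tells. Its arguments: {"type":"object","properties":{"plan":{"type":"array"},"force":{"type":"number"}},"required":["plan"]}

```bash
mkdir -p pics; cat > h.py <<'E'
import numpy as np, cv2
from workcell import manip
from scipy.spatial.transform import Rotation as Ro
def cam(n): return manip.get_image(n)
def pts(c,mask=None):
    d=c["depth"]; m=d>0
    if mask is not None: m=m&mask
    v,u=np.nonzero(m); z=d[v,u]
    xd=(u-c["cx"])/c["fx"]; yd=(v-c["cy"])/c["fy"]
    x,y=xd.copy(),yd.copy()
    for _ in range(8):
        f=1+c["k1"]*(x*x+y*y); x=xd/f;y=yd/f
    P=np.c_[x*z,y*z,z]
    return (P-c["t"])@c["R"],u,v
def proj(c,X):
    p=np.asarray(X)@c["R"].T+c["t"]; s=p[:,:2]/p[:,2:]; s=s*(1+c["k1"]*(s**2).sum(1,keepdims=True))
    return s*[c["fx"],c["fy"]]+[c["cx"],c["cy"]]
def save(c,n,crop=None,k=1.5):
    im=c["img"][:,:,::-1]
    if crop: im=im[crop[1]:crop[3],crop[0]:crop[2]]
    cv2.imwrite("pics/"+n,cv2.resize(im,None,fx=k,fy=k,interpolation=cv2.INTER_CUBIC))
E
python3 - <<'E'
from h import *
np.set_printoptions(precision=3,suppress=True)
a=cam("top");b=cam("side");save(a,"t0.png");save(b,"s0.png")
s=manip.read_state();print(s["t"],s["tool_pos"],s["tool_rot"],s["width"])
for n,c in(("top",a),("side",b)):
    print(n,"campos",-c["R"].T@c["t"])
    for o in["green_1","red_1","pass_rack","reject_box","box_lid","treadle"]:
        for r in manip.masks_of(n,o)[:4]:
            P,_,_=pts(c,r["pixels"]); print(o,round(r["confidence"],2),np.round(r["xy"]),np.median(P,0) if len(P) else 0,P.min(0) if len(P) else 0,P.max(0) if len(P) else 0,len(P))
E
```

```text
0.1 [ 0.203 -0.511  0.205] [-3.084 -0.591  0.   ] 0.09378794579487879
top campos [0.356 0.142 1.042]
green_1 0.6 [259. 182.] [0.601 0.178 0.075] [ 0.585  0.16  -0.003] [0.649 0.204 0.093] 266
green_1 0.56 [240. 261.] [0.409 0.199 0.076] [0.388 0.186 0.064] [0.43  0.212 0.09 ] 187
green_1 0.28 [316. 207.] [0.559 0.011 0.047] [ 0.434 -0.081 -0.004] [0.673 0.084 0.07 ] 3841
red_1 0.76 [195. 213.] [0.506 0.325 0.075] [0.491 0.305 0.011] [0.526 0.349 0.089] 257
pass_rack 0.94 [154. 210.] [0.518 0.433 0.009] [0.428 0.39  0.002] [0.613 0.486 0.099] 2118
pass_rack 0.41 [240. 260.] [0.409 0.198 0.076] [ 0.388  0.186 -0.003] [0.438 0.219 0.09 ] 240
reject_box 0.6 [319. 208.] [0.56  0.011 0.047] [ 0.436 -0.081 -0.004] [0.673 0.084 0.07 ] 3826
reject_box 0.45 [155. 208.] [0.518 0.433 0.009] [ 0.426  0.389 -0.001] [0.613 0.486 0.099] 2157
box_lid 0.94 [321. 201.] [0.576 0.005 0.047] [ 0.502 -0.071 -0.001] [0.652 0.083 0.054] 2852
treadle 0.95 [317. 243.] [0.468 0.021 0.031] [ 0.436 -0.017 -0.003] [0.506 0.059 0.07 ] 669
treadle 0.38 [186. 257.] [0.4   0.335 0.014] [ 0.369  0.305 -0.003] [0.432 0.
[... 269 characters left out ...]
0.043] [ 0.498 -0.098  0.011] [0.652 0.185 0.086] 745
red_1 0.63 [298. 230.] [0.512 0.345 0.042] [ 0.471  0.128 -0.006] [0.53  0.358 0.088] 641
pass_rack 0.83 [290. 265.] [0.539 0.456 0.006] [ 0.429  0.222 -0.006] [0.614 0.492 0.095] 2244
pass_rack 0.28 [256. 208.] [0.609 0.191 0.042] [ 0.586  0.169 -0.001] [0.631 0.202 0.081] 496
reject_box 0.8 [273. 191.] [0.558 0.044 0.041] [ 0.423 -0.114 -0.005] [0.661 0.185 0.087] 1632
box_lid 0.94 [266. 185.] [0.578 0.015 0.043] [ 0.498 -0.102  0.011] [0.654 0.185 0.087] 797
box_lid 0.75 [210. 222.] [0.71  0.362 0.07 ] [0.684 0.269 0.039] [0.736 0.376 0.101] 593
treadle 0.72 [300. 190.] [0.476 0.031 0.027] [ 0.44  -0.015  0.016] [0.504 0.059 0.062] 192
```

View pics/t0.png

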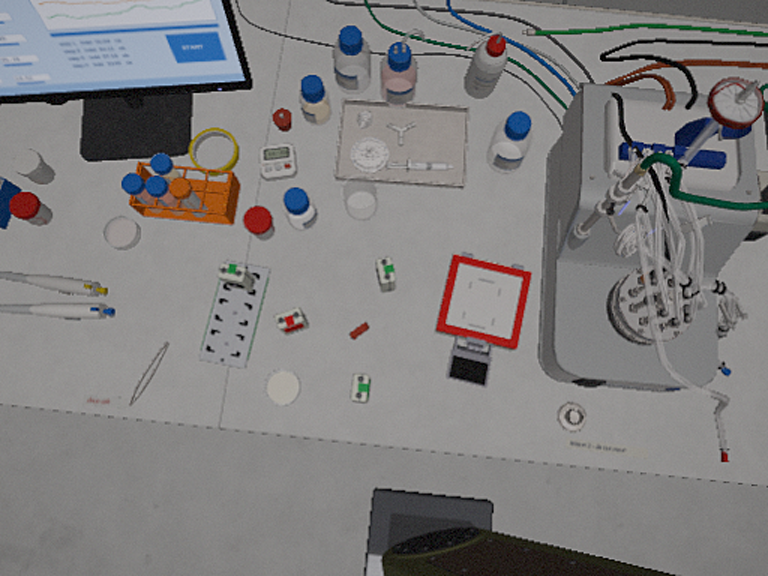

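View pics/s0.png

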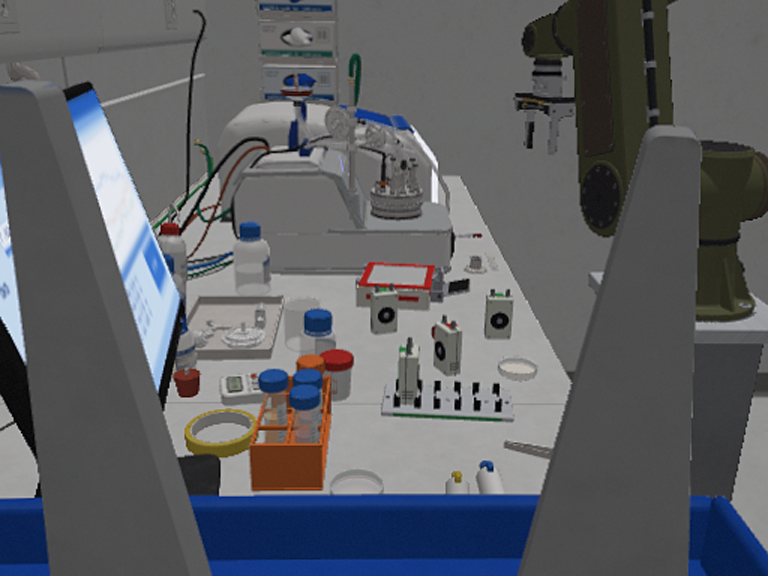

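The top view shows the red-tagged cassette at about (291,320) and the green ones at (385,273) and (360,388). The rack is at (235,315) with its upper (+x) nest filled, and the box with treadle is at (485,300), next to the machine. In the side view, the black covers of all three cassettes face the side camera (+y). Next I'll measure the exact poses.

```bash
cat > m.py <<'E'
from h import *
np.set_printoptions(precision=4,suppress=True)
a=cam("top");b=cam("side")
Pa,ua,va=pts(a);Pb,ub,vb=pts(b)
def rect(P,res=1000):
    (c,s,ang)=cv2.minAreaRect((P[:,:2]*res).astype(np.float32)); return np.array(c)/res,np.array(s)/res,ang
for n,c in dict(g_far=(.601,.180),g_near=(.409,.199),red=(.506,.325)).items():
    def near(P,r=.05): return np.hypot(P[:,0]-c[0],P[:,1]-c[1])<r
    T=Pa[near(Pa)&(Pa[:,2]>.068)&(Pa[:,2]<.084)]
    S=Pb[near(Pb)&(Pb[:,2]>.012)&(Pb[:,2]<.068)]
    print(n,"top",len(T),rect(T),"z",np.median(T[:,2]))
    X=S[:,:2]
    # largest vertical plane by RANSAC
    best=None;g=np.random.default_rng(0)
    for _ in range(400):
        i,j=g.integers(len(X),size=2);d=X[j]-X[i];l=np.hypot(*d)
        if l<.015:continue
        nn=np.array([-d[1],d[0]])/l;m=abs((X-X[i])@nn)<.0015
        if best is None or m.sum()>best.sum():best=m
    Q=X[best];mu=Q.mean(0);w=np.linalg.svd(Q-mu)[2][0];pr=(Q-mu)@w
    print("   side face",len(S),best.sum(),"dir deg",np.degrees(np.arctan2(w[1],w[0])),"mid",mu+w*(np.percentile(pr,1)+np.percentile(pr,99))/2,"len",np.ptp(pr), "zmax",S[:,2].max())
# rack, box
M=manip.masks_of("top","pass_rack")[0]["pixels"];P=pts(a,M)[0]
for lo,hi in((.004,.013),):
    Q=P[(P[:,2]>lo)&(P[:,2]<hi)];print("rack base",rect(Q),len(Q))
Q=P[(P[:,2]>.018)&(P[:,2]<.03)&(P[:,0]<.56)];print("locators",rect(Q),len(Q))
M=manip.masks_of("top","box_lid")[0]["pixels"];P=pts(a,M)[0];Q=P[(P[:,2]>.04)&(P[:,2]<.052)];print("lid",rect(Q),len(Q))
M=manip.masks_of("top","treadle")[0]["pixels"];P=pts(a,M)[0]
Q=P[(P[:,2]>.02)&(P[:,2]<.045)&(P[:,0]<.49)];print("treadle",rect(Q),len(Q),Q.min(0),Q.max(0))
# red hue pixels: lid frame; tags
hsv=cv2.cvtColor(a["img"],cv2.COLOR_RGB2HSV);red=((hsv[...,0]<8)|(hsv[...,0]>172))&(hsv[...,1]>140)&(hsv[...,2]>70)
P=pts(a,red)[0];Q=P[(abs(P[:,0]-.577)<.09)&(abs(P[:,1]-.006)<.1)&(P[:,2]>.04)];print("redframe",rect(Q),len(Q),np.median(Q[:,2]))
Q=P[(abs(P[:,0]-.506)<.04)&(abs(P[:,1]-.325)<.04)];print("red tag",Q.mean(0),len(Q))
gr=(hsv[...,0]>45)&(hsv[...,0]<85)&(hsv[...,1]>100)
P=pts(a,gr)[0]
for c in((.601,.178),(.409,.199)):
    Q=P[np.hypot(P[:,0]-c[0],P[:,1]-c[1])<.04];print("green tag",Q.mean(0),len(Q))
# machine heights near box
Q=Pa[(Pa[:,0]>.45)&(Pa[:,0]<.8)&(Pa[:,1]<-.06)&(Pa[:,1]>-.25)&(Pa[:,2]>.06)]
for x in np.arange(.45,.8,.05):
    q=Q[abs(Q[:,0]-x)<.025]
    print(x,[(y0,round(float(q[q[:,1]>y0][:,2].max()),3)) for y0 in(-.08,-.1,-.12,-.15,-.2) if (q[:,1]>y0).any()])
big=[]
for cr in((180,190,330,290),):
    save(a,"t1.png",cr,5)
E
python3 m.py
```

```text
g_far top 170 (array([0.6084, 0.1784]), array([0.0442, 0.0268]), 19.36151885986328) z 0.07637990018947434
   side face 358 160 dir deg 18.651367551027253 mid [0.6057 0.192 ] len 0.04232918354978523 zmax 0.06798373202982914
g_near top 191 (array([0.4099, 0.1994]), array([0.0264, 0.0442]), 86.80732727050781) z 0.07627817544020861
   side face 362 163 dir deg 178.04345390044148 mid [0.4108 0.2139] len 0.04208293478205489 zmax 0.06781913796967676
red top 180 (array([0.5105, 0.3295]), array([0.0273, 0.0442]), 24.61884880065918) z 0.07635670403112019
   side face 399 170 dir deg 116.20879994663056 mid [0.5212 0.3376] len 0.046096542542226907 zmax 0.06787531085200549
rack base (array([0.5203, 0.4373]), array([0.086 , 0.1827]), 85.33952331542969) 1635
locators (array([0.503 , 0.4385]), array([0.0566, 0.1154]), 86.09542846679688) 90
lid (array([0.5764, 0.0063]), array([0.1399, 0.1437]), 82.3990249633789) 2802
treadle (array([0.4653, 0.0215]), array([0.0685, 0.0517]), 83.61072540283203) 501 [ 0.4375 -0.0142  0.0201] [0.4899 0.057  0.0429]
redframe (array([0.5799, 0.0055]), array([0.1388, 0.139 ]), 82.25747680664062) 906 0.04820108951434051
red tag [0.5028 0.3237 0.0636] 61
green tag [0.6112 0.1728 0.0746] 27
green tag [0.4108 0.1919 0.0708] 39
0.45 [(-0.12, 0.109), (-0.15, 0.112), (-0.2, 0.113)]
0.5 [(-0.1, 0.107), (-0.12, 0.113), (-0.15, 0.113), (-0.2, 0.264)]
0.55 [(-0.1, 0.112), (-0.12, 0.113), (-0.15, 0.113), (-0.2, 0.306)]
0.6 [(-0.1, 0.112), (-0.12, 0.113), (-0.15, 0.323), (-0.2, 0.323)]
0.6499999999999999 [(-0.1, 0.168), (-0.12, 0.45), (-0.15, 0.456), (-0.2, 0.456)]
0.7 [(-0.1, 0.231), (-0.12, 0.442), (-0.15, 0.442), (-0.2, 0.442)]
0.75 [(-0.1, 0.231), (-0.12, 0.235), (-0.15, 0.269), (-0.2, 0.338)]
```

View pics/t1.png

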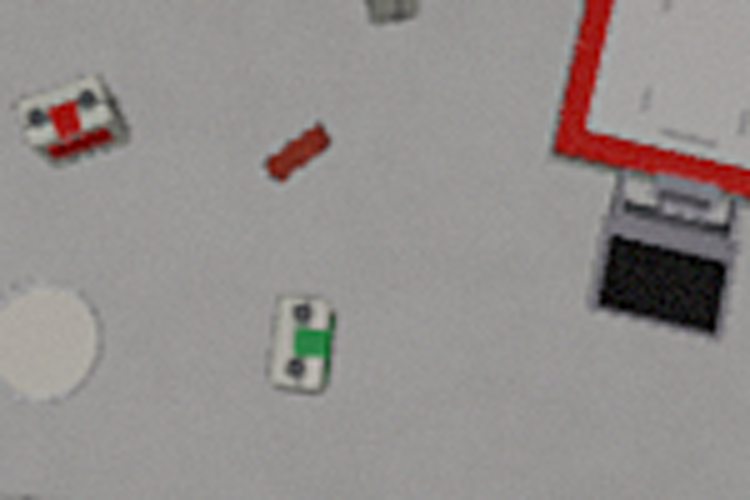

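The crop shows the red tag on the lower (-x) face of the red cassette at (80,140), so its cover faces +x/+y. The near green cassette stands alone at (305,340). The clamp at (298,152) is close to the route. Now I'll refine the rack position and write a planning helper.

```bash
cat > plan.py <<'E'
import sys
from h import *
def axes(p): # p = heading of tool y, rad; tool points down
    y=np.array([np.cos(p),np.sin(p),0]);z=np.array([0,0,-1.]);return np.c_[np.cross(y,z),y,z]
def state():
    s=manip.read_state();R=Ro.from_rotvec(s["tool_rot"]).as_matrix();return np.array(s["tool_pos"]),np.arctan2(R[1,1],R[0,1]),s
def wrap(a): return (a+np.pi)%(2*np.pi)-np.pi
# args: waypoints x,y,z,psi_deg[,n]
def plan(wps,start=None,verbose=True):
    p,h,s=state()
    if start is not None: p,h=np.array(start[:3],float),np.radians(start[3])
    print("t",round(s["t"],2),"tcp",np.round(p,4),"psi",round(np.degrees(h),2),"q",np.round(s["qpos"],2),"w",round(s["width"],4),"F",np.round(s["ft_force"],1))
    for w in wps:
        tgt=np.array(w[:3]);ph=np.radians(w[3]);dth=ph-h
        n=int(w[4]) if len(w)>4 else int(max(1,np.ceil(np.linalg.norm(tgt-p)/.0495),np.ceil(abs(dth)/.148)))
        rows=[]
        for k in range(n):
            d=(tgt-p)/(n-k);sh=np.round(axes(h).T@d*1000,0 if n>1 and k<n-1 else 1);yw=round(-(ph-h)/(n-k),3)
            rows.append([*sh.tolist(),yw]);p=p+axes(h)@sh/1000;h=h-yw
        print("->",w,n,"rows");
        for i in range(0,n,5):print("  ",rows[i:i+5])
if __name__=="__main__":
    a=[list(map(float,x.split(","))) for x in sys.argv[1:]]
    plan(a)
E
python3 - <<'E'
from h import *
np.set_printoptions(precision=4,suppress=True)
a=cam("top");d=a["depth"]
P,u,v=pts(a);H=np.zeros(d.shape);H[v,u]=P[:,2]
X=np.zeros(d.shape+(3,));X[v,u]=P
g=a["img"].mean(2)
m=((g<75)&(H>.004)&(X[...,1]>.38)&(X[...,1]<.49)&(X[...,0]>.41)&(X[...,0]<.63)).astype(np.uint8)
n,l,st,ce=cv2.connectedComponentsWithStats(m)
for i in range(1,n):
    if st[i,4]>3: print(st[i,4],X[l==i].mean(0),X[l==i][:,2].max())
Q=P[(P[:,2]>.079)&(P[:,2]<.09)&(P[:,1]>.39)&(P[:,1]<.49)&(P[:,0]>.53)&(P[:,0]<.62)]
print("filled",len(Q),cv2.minAreaRect((Q[:,:2]*1000).astype(np.float32)))
for o in("clamp_red","petri_dish","sample_cup","beaker","bottle_empty","ferrule"):
    r=manip.masks_of("top",o)
    for q in r[:1]: p=pts(a,q["pixels"])[0];print(o,q["confidence"],np.median(p,0),p[:,2].max())
E
python3 plan.py .41,.199,.16,-2.5 .41,.199,.038,-2.5
```

```text
30 [0.5804 0.4288 0.0862] 0.0972770178231482
5 [0.5768 0.4434 0.0926] 0.0976611457880738
11 [0.5899 0.4076 0.019 ] 0.0263322730383138
34 [0.5625 0.4394 0.0428] 0.06280294168161088
10 [0.5587 0.4091 0.0187] 0.024210006971135303
11 [0.5385 0.4587 0.0217] 0.025999192253217514
10 [0.5345 0.4124 0.0188] 0.026065779876156756
8 [0.5072 0.4609 0.0231] 0.026199813720375983
11 [0.5022 0.4144 0.0214] 0.02526290542251731
9 [0.4824 0.4635 0.0227] 0.025268181299912415
8 [0.4785 0.4158 0.0234] 0.026677832156651298
8 [0.4516 0.4668 0.024 ] 0.026291614130571694
11 [0.4477 0.4196 0.0204] 0.02492380988232723
filled 161 ((576.3186645507812, 432.5338134765625), (41.32356262207031, 26.681537628173828), 84.38798522949219)
clamp_red 0.49 [0.5095 0.2146 0.0217] 0.030244899425717273
petri_dish 0.67 [0.4002 0.3343 0.0137] 0.019710742284998556
sample_cup 0.56 [0.6749 0.4074 0.063 ] 0.06894965143296047
beaker 0.87 [0.7567 0.2401 0.0306] 0.07951600486148146
bottle_empty 0.84 [0.6985 0.3372 0.0735] 0.10526661949505085
t 1.3 tcp [ 0.2034 -0.511   0.2054] psi -68.3 q [-1.26  0.3   1.52  0.    1.32 -0.07] w 0.0938 F [ 0.5 -0.2  0.5]
-> [0.41, 0.199, 0.16, -2.5] 15 rows
   [[30.0, -39.0, 3.0, np.float64(-0.077)], [33.0, -36.0, 3.0, np.float64(-0.077)], [36.0, -34.0, 3.0, np.float64(-0.076)], [38.0, -31.0, 3.0, np.float64(-0.077)], [41.0, -28.0, 3.0, np.float64(-0.076)]]
   [[43.0, -25.0, 3.0, np.float64(-0.077)], [44.0, -21.0, 3.0, np.float64(-0.076)], [46.0, -18.0, 3.0, np.float64(-0.077)], [47.0, -14.0, 3.0, np.float64(-0.076)], [48.0, -11.0, 3.0, np.float64(-0.077)]]
   [[49.0, -7.0, 3.0, np.float64(-0.076)], [49.0, -3.0, 3.0, np.float64(-0.077)], [49.0, 0.0, 3.0, np.float64(-0.076)], [50.0, 4.0, 3.0, np.float64(-0.077)], [48.5, 8.7, 3.4, np.float64(-0.076)]]
-> [0.41, 0.199, 0.038, -2.5] 3 rows
   [[0.0, 0.0, 41.0, np.float64(-0.0)], [0.0, 0.0, 41.0, np.float64(-0.0)], [0.0, 0.0, 40.0, np.float64(-0.0)]]
```

{"op": "drive_tool", "data": {
  "plan": [
    [30,-39,3,-0.077,100],
    [33,-36,3,-0.077,100],
    [36,-34,3,-0.076,100],
    [38,-31,3,-0.077,100],
    [41,-28,3,-0.076,100]
  ],
  "force": 25
}}

```text
t: 1.8
tool_pos: [0.2718, -0.2727, 0.1904]
tool_rot: [2.915, 1.171, 0.0]
ft_force: [0.9, 0.1, 1.0]
width: 0.094
grasp_force: 0.0
```

{"op": "drive_tool", "data": {
  "plan": [
    [43,-25,3,-0.077,100],
    [44,-21,3,-0.076,100],
    [46,-18,3,-0.077,100],
    [47,-14,3,-0.076,100],
    [48,-11,3,-0.077,100]
  ]
}}

```text
t: 2.3
tool_pos: [0.3409, -0.0362, 0.1758]
tool_rot: [2.638, 1.705, 0.002]
ft_force: [1.6, -1.0, 0.3]
width: 0.0942
grasp_force: 0.0
```

```bash
sed -i 's/yw=round(-(ph-h)\/(n-k),3)/yw=round(float(-(ph-h)\/(n-k)),3)/' plan.py; python3 plan.py .41,.199,.16,-2.5 .41,.199,.038,-2.5
```

```text
t 2.3 tcp [ 0.3409 -0.0362  0.1758] psi -24.24 q [-0.21 -0.15  2.08 -0.    1.21  0.21] w 0.0942 F [ 1.6 -1.   0.3]
-> [0.41, 0.199, 0.16, -2.5] 5 rows
   [[49.0, -7.0, 3.0, -0.076], [49.0, -3.0, 3.0, -0.076], [49.0, 1.0, 3.0, -0.076], [49.0, 4.0, 3.0, -0.076], [47.6, 8.4, 3.8, -0.076]]
-> [0.41, 0.199, 0.038, -2.5] 3 rows
   [[0.0, -0.0, 41.0, 0.0], [0.0, -0.0, 40.0, 0.0], [0.0, -0.0, 41.0, 0.0]]
```

{"op": "drive_tool", "data": {
  "plan": [
    [49,-7,3,-0.076,100],
    [49,-3,3,-0.077,100],
    [49,0,3,-0.076,100],
    [50,4,3,-0.077,100],
    [48.5,8.7,3.4,-0.076,100]
  ]
}}

```text
t: 2.8
tool_pos: [0.41, 0.2012, 0.1602]
tool_rot: [2.265, 2.176, 0.001]
ft_force: [1.4, -1.1, 1.2]
width: 0.0939
grasp_force: 0.0
```

{"op": "drive_tool", "data": {
  "plan": [
    [0,0,10,0,100],
    [0,0,37,0,100],
    [0,0,37,0,100],
    [0,0,36,0,100],
    [0,0,0,0,100]
  ]
}}

```text
t: 3.3
tool_pos: [0.4076, 0.1974, 0.0367]
tool_rot: [-2.269, -2.169, 0.01]
ft_force: [-0.1, 0.6, 1.0]
width: 0.0939
grasp_force: 0.0
```

{"op": "drive_tool", "data": {
  "plan": [
    [0,0,0,0,30],
    [0,0,0,0,30],
    [0,0,0,0,30],
    [0,0,0,0,30],
    [0,0,0,0,30]
  ]
}}

```text
t: 3.8
tool_pos: [0.4102, 0.1989, 0.0407]
tool_rot: [2.269, 2.172, 0.002]
ft_force: [0.1, 0.5, 0.2]
width: 0.0575
grasp_force: 0.0
```

```bash
python3 plan.py .41,.199,.078,-2.5 .465,.4414,.09,85.1 .465,.4414,.049,85.1
```

```text
t 3.8 tcp [0.4102 0.1989 0.0407] psi -2.52 q [ 0.37  0.32  1.93 -0.    0.89  0.42] w 0.0575 F [0.1 0.5 0.2]
-> [0.41, 0.199, 0.078, -2.5] 1 rows
   [[0.1, -0.2, -37.3, -0.0]]
-> [0.465, 0.4414, 0.09, 85.1] 11 rows
   [[22.0, 4.0, -1.0, -0.139], [21.0, 7.0, -1.0, -0.139], [20.0, 10.0, -1.0, -0.139], [19.0, 13.0, -1.0, -0.139], [17.0, 15.0, -1.0, -0.139]]
   [[15.0, 17.0, -1.0, -0.139], [12.0, 19.0, -1.0, -0.139], [9.0, 21.0, -1.0, -0.139], [6.0, 22.0, -1.0, -0.139], [3.0, 22.0, -1.0, -0.139]]
   [[0.1, 23.1, -2.0, -0.139]]
-> [0.465, 0.4414, 0.049, 85.1] 1 rows
   [[0.0, -0.0, 41.0, -0.0]]
```

{"op": "drive_tool", "data": {
  "plan": [
    [0,0,0,0,30],
    [0,0,0,0,30],
    [0,0,0,0,30],
    [0,0,-15,0,30],
    [0,0,-35,0,30]
  ]
}}

```text
t: 4.3
tool_pos: [0.4084, 0.1981, 0.0885]
tool_rot: [-2.268, -2.171, 0.008]
ft_force: [0.4, -0.2, -1.4]
width: 0.0443
grasp_force: 24.8
```

```bash
python3 plan.py .465,.4414,.095,85.1 .465,.4414,.05,85.1
```

```text
t 4.3 tcp [0.4084 0.1981 0.0885] psi -2.52 q [ 0.37  0.23  1.9  -0.    1.01  0.42] w 0.0443 F [ 0.4 -0.2 -1.4]
-> [0.465, 0.4414, 0.095, 85.1] 11 rows
   [[22.0, 4.0, -1.0, -0.139], [22.0, 7.0, -1.0, -0.139], [20.0, 10.0, -0.0, -0.139], [19.0, 13.0, -1.0, -0.139], [17.0, 15.0, -0.0, -0.139]]
   [[14.0, 18.0, -1.0, -0.139], [12.0, 19.0, -0.0, -0.139], [9.0, 21.0, -1.0, -0.139], [6.0, 22.0, -0.0, -0.139], [3.0, 22.0, -1.0, -0.139]]
   [[-0.2, 23.2, -0.5, -0.139]]
-> [0.465, 0.4414, 0.05, 85.1] 1 rows
   [[0.0, -0.0, 45.0, -0.0]]
```

{"op": "drive_tool", "data": {
  "plan": [
    [22,4,-1,-0.139,30],
    [21,7,-1,-0.139,30],
    [20,10,-1,-0.139,30],
    [19,13,-1,-0.139,30],
    [17,15,0,-0.139,30]
  ]
}}

```text
t: 4.8
tool_pos: [0.4348, 0.3093, 0.0938]
tool_rot: [-1.386, -2.819, 0.001]
ft_force: [0.6, -0.9, -1.5]
width: 0.0438
grasp_force: 24.8
```

{"op": "drive_tool", "data": {
  "plan": [
    [15,17,0,-0.139,30],
    [12,19,0,-0.139,30],
    [9,21,0,-0.139,30],
    [6,22,0,-0.139,30],
    [3,22,0,-0.139,30]
  ]
}}

```text
t: 5.3
tool_pos: [0.4598, 0.4195, 0.0935]
tool_rot: [-0.343, -3.122, 0.001]
ft_force: [0.1, -0.6, -1.9]
width: 0.044
grasp_force: 24.8
```

{"op": "drive_tool", "data": {
  "plan": [
    [0,23,0,-0.139,30],
    [0,0,0,0,30],
    [0,0,0,0,30],
    [0,0,0,0,30]
  ]
}}

```text
t: 5.7
tool_pos: [0.4648, 0.4403, 0.0938]
tool_rot: [-0.139, -3.138, 0.001]
ft_force: [0.1, -0.0, -1.9]
width: 0.044
grasp_force: 24.8
```

```bash
python3 plan.py .465,.4414,.07,85.1 .465,.4414,.049,85.1;python3 - <<'E'
from h import *
a=cam("top");P=pts(a)[0]
# cassette in hand: points of top face
tz=manip.read_state()["tool_pos"]
E
```

```text
t 5.7 tcp [0.4648 0.4403 0.0938] psi 84.94 q [ 0.7   0.6   1.35 -0.    1.19 -0.78] w 0.044 F [ 0.1 -0.  -1.9]
-> [0.465, 0.4414, 0.07, 85.1] 1 rows
   [[-0.1, 1.1, 23.8, -0.003]]
-> [0.465, 0.4414, 0.049, 85.1] 1 rows
   [[0.0, 0.0, 21.0, 0.0]]
```

{"op": "drive_tool", "data": {
  "plan": [
    [0,1,24,0,30],
    [0,0,10,0,30],
    [0,0,10,0,30],
    [0,0,1.5,0,30],
    [0,0,0,0,30]
  ]
}}

```text
t: 6.25
tool_pos: [0.4652, 0.442, 0.0487]
tool_rot: [-0.135, -3.139, 0.0]
ft_force: [0.3, -0.5, -1.2]
width: 0.044
grasp_force: 24.9
```

{"op": "drive_tool", "data": {
  "plan": [
    [0,0,0,0,100],
    [0,0,0,0,100],
    [0,0,0,0,100],
    [0,0,-2,0,100],
    [0,0,-28,0,100]
  ]
}}

```text
t: 6.75
tool_pos: [0.4638, 0.441, 0.0759]
tool_rot: [-0.135, -3.135, 0.006]
ft_force: [-0.8, -0.0, -0.2]
width: 0.0804
grasp_force: 0.0
```

{"op": "drive_tool", "data": {
  "plan": [
    [0,0,-44,0,100],
    [0,0,-44,0,100],
    [0,0,0,0,100],
    [0,0,0,0,100]
  ]
}}

```text
t: 7.15
tool_pos: [0.4652, 0.4422, 0.1674]
tool_rot: [0.135, 3.137, 0.002]
ft_force: [-0.1, -0.3, -0.6]
width: 0.0938
grasp_force: 0.0
```

```bash
python3 plan.py .609,.179,.15,18.9 .609,.179,.04,18.9; python3 - <<'E'
from h import *
np.set_printoptions(precision=4,suppress=True)
for n in("top","side"):
    c=cam(n);P=pts(c)[0]
    Q=P[(np.hypot(P[:,0]-.465,P[:,1]-.441)<.045)&(P[:,2]>.03)]
    T=Q[(Q[:,2]>.076)&(Q[:,2]<.092)]
    print(n,len(T),np.median(T[:,2]),Q[:,2].max(),cv2.minAreaRect((T[:,:2]*1000).astype(np.float32)))
E
```

```text
t 7.15 tcp [0.4652 0.4422 0.1674] psi 85.09 q [ 0.7   0.53  1.28  0.    1.32 -0.78] w 0.0938 F [-0.1 -0.3 -0.6]
-> [0.609, 0.179, 0.15, 18.9] 8 rows
   [[-21.0, -31.0, 2.0, 0.144], [-25.0, -28.0, 2.0, 0.144], [-29.0, -24.0, 2.0, 0.145], [-32.0, -20.0, 2.0, 0.144], [-34.0, -15.0, 2.0, 0.145]]
   [[-36.0, -10.0, 2.0, 0.144], [-37.0, -4.0, 3.0, 0.145], [-37.9, 0.8, 2.4, 0.144]]
-> [0.609, 0.179, 0.04, 18.9] 3 rows
   [[0.0, 0.0, 37.0, 0.0], [0.0, 0.0, 36.0, 0.0], [0.0, 0.0, 37.0, 0.0]]
top 0 nan 0.48490272003666424 ((0.0, 0.0), (0.0, 0.0), 0.0)
side 134 0.0819260761583544 0.4790469639168668 ((465.093017578125, 447.66180419921875), (44.04059982299805, 26.040098190307617), 87.60730743408203)
  return _methods._mean(a, axis=axis, dtype=dtype,
  ret = ret.dtype.type(ret / rcount)
```

{"op": "drive_tool", "data": {
  "plan": [
    [-21,-31,2,0.144,100],
    [-25,-28,2,0.144,100],
    [-29,-24,2,0.145,100],
    [-32,-20,2,0.144,100],
    [-34,-15,2,0.145,100]
  ]
}}

```text
t: 7.75
tool_pos: [0.555, 0.2759, 0.1549]
tool_rot: [-1.242, -2.883, 0.003]
ft_force: [-0.6, 0.1, -0.4]
width: 0.0938
grasp_force: 0.0
```

{"op": "drive_tool", "data": {
  "plan": [
    [-36,-10,2,0.144,100],
    [-37,-4,3,0.145,100],
    [-38,1,2,0.144,100],
    [0,0,0,0,100],
    [0,0,0,0,100]
  ]
}}

```text
t: 8.25
tool_pos: [0.6087, 0.1783, 0.1481]
tool_rot: [-1.825, -2.555, 0.003]
ft_force: [0.4, 0.7, 0.2]
width: 0.094
grasp_force: 0.0
```

```bash
python3 plan.py .609,.179,.04,18.9; python3 - <<'E'
from h import *
np.set_printoptions(precision=4,suppress=True)
c=cam("top");P=pts(c)[0]
for x,y,lo in((.465,.441,.078),(.609,.179,.068)):
    T=P[(np.hypot(P[:,0]-x,P[:,1]-y)<.045)&(P[:,2]>lo)&(P[:,2]<lo+.015)]
    if len(T):print(len(T),np.median(T[:,2]),cv2.minAreaRect((T[:,:2]*1000).astype(np.float32)))
E
```

```text
t 8.25 tcp [0.6087 0.1783 0.1481] psi 18.93 q [ 0.23  0.54  1.32  0.    1.28 -0.1 ] w 0.094 F [0.4 0.7 0.2]
-> [0.609, 0.179, 0.04, 18.9] 3 rows
   [[0.0, 0.0, 36.0, 0.0], [0.0, 0.0, 36.0, 0.0], [0.5, 0.5, 36.1, 0.0]]
190 0.08392559345890015 ((464.8606262207031, 440.03033447265625), (44.54898452758789, 26.977712631225586), 84.68798065185547)
```

{"op": "drive_tool", "data": {
  "plan": [
    [0.5,0.5,36,0,100],
    [0,0,36,0,100],
    [0,0,36,0,100],
    [0,0,0,0,30],
    [0,0,0,0,30]
  ]
}}

```text
t: 8.8
tool_pos: [0.6092, 0.1805, 0.0423]
tool_rot: [-1.824, -2.558, 0.0]
ft_force: [0.4, -0.2, 0.9]
width: 0.0813
grasp_force: 0.0
```

{"op": "drive_tool", "data": {
  "plan": [
    [0,0,0,0,30],
    [0,0,0,0,30],
    [0,0,0,0,30],
    [0,0,0,0,30],
    [0,0,0,0,30]
  ]
}}

```text
t: 9.3
tool_pos: [0.6095, 0.1794, 0.042]
tool_rot: [1.826, 2.556, 0.001]
ft_force: [-0.2, -0.6, 2.5]
width: 0.0441
grasp_force: 24.9
```

```bash
python3 plan.py .609,.179,.14,18.9,3 .5205,.4375,.14,85.1 .5205,.4375,.049,85.1
```

```text
t 9.3 tcp [0.6095 0.1794 0.042 ] psi 18.91 q [ 0.23  0.65  1.4   0.    1.08 -0.1 ] w 0.0441 F [-0.2 -0.6  2.5]
-> [0.609, 0.179, 0.14, 18.9, 3.0] 3 rows
   [[-0.0, -0.0, -33.0, 0.0], [-0.0, -0.0, -32.0, 0.0], [-0.2, -0.6, -33.0, 0.0]]
-> [0.5205, 0.4375, 0.14, 85.1] 8 rows
   [[34.0, -0.0, 0.0, -0.144], [34.0, 5.0, 0.0, -0.144], [33.0, 10.0, 0.0, -0.145], [31.0, 14.0, 0.0, -0.144], [29.0, 19.0, 0.0, -0.145]]
   [[25.0, 22.0, 0.0, -0.144], [22.0, 26.0, 0.0, -0.145], [18.4, 29.0, 0.0, -0.144]]
-> [0.5205, 0.4375, 0.049, 85.1] 2 rows
   [[-0.0, -0.0, 46.0, -0.0], [-0.0, -0.0, 45.0, -0.0]]
```

{"op": "drive_tool", "data": {
  "plan": [
    [0,0,-36,0,30],
    [0,0,-37,0,30],
    [0,-0.5,-37,0,30],
    [34,0,0,-0.144,30],
    [34,5,0,-0.144,30]
  ]
}}

```text
t: 9.8
tool_pos: [0.5871, 0.2442, 0.1529]
tool_rot: [1.435, 2.793, 0.002]
ft_force: [-0.1, 1.6, -1.8]
width: 0.0442
grasp_force: 24.9
```

{"op": "drive_tool", "data": {
  "plan": [
    [33,10,0,-0.145,30],
    [31,14,0,-0.144,30],
    [29,19,0,-0.145,30],
    [25,22,0,-0.144,30],
    [22,26,0,-0.145,30]
  ]
}}

```text
t: 10.3
tool_pos: [0.531, 0.4065, 0.1514]
tool_rot: [-0.351, -3.122, 0.0]
ft_force: [0.1, -0.3, -1.2]
width: 0.0434
grasp_force: 24.9
```

{"op": "drive_tool", "data": {
  "plan": [
    [18.5,29,0,-0.144,30],
    [0,0,0,0,30],
    [0,0,0,0,30]
  ]
}}

```text
t: 10.6
tool_pos: [0.52, 0.4379, 0.1511]
tool_rot: [-0.136, -3.138, 0.001]
ft_force: [0.8, -0.4, -1.1]
width: 0.0434
grasp_force: 24.9
```

```bash
python3 plan.py .5205,.4375,.075,85.1 .5205,.4375,.051,85.1
```

```text
t 10.6 tcp [0.52   0.4379 0.1511] psi 85.05 q [ 0.65  0.64  1.16 -0.    1.34 -0.84] w 0.0434 F [ 0.8 -0.4 -1.1]
-> [0.5205, 0.4375, 0.075, 85.1] 2 rows
   [[-0.0, -0.0, 38.0, -0.0], [-0.6, -0.3, 38.1, -0.001]]
-> [0.5205, 0.4375, 0.051, 85.1] 1 rows
   [[0.0, -0.0, 24.0, 0.0]]
```

{"op": "drive_tool", "data": {
  "plan": [
    [-0.5,0,38,0,30],
    [0,0,38,0,30],
    [0,0,12,0,30],
    [0,0,12,0,30],
    [0,0,0,0,30]
  ]
}}

```text
t: 11.1
tool_pos: [0.521, 0.4371, 0.0512]
tool_rot: [-0.137, -3.138, 0.001]
ft_force: [0.8, -0.1, -1.5]
width: 0.0439
grasp_force: 25.0
```

```bash
python3 plan.py .5205,.4375,.0505,85.1
```

```text
t 11.1 tcp [0.521  0.4371 0.0512] psi 85.01 q [ 0.64  0.73  1.24 -0.    1.17 -0.84] w 0.0439 F [ 0.8 -0.1 -1.5]
-> [0.5205, 0.4375, 0.0505, 85.1] 1 rows
   [[0.5, 0.4, 0.7, -0.001]]
```

{"op": "drive_tool", "data": {
  "plan": [
    [0,0,0.5,0,100],
    [0,0,0,0,100],
    [0,0,0,0,100],
    [0,0,-2,0,100],
    [0,0,-28,0,100]
  ]
}}

```text
t: 11.6
tool_pos: [0.5195, 0.4368, 0.0784]
tool_rot: [-0.135, -3.134, 0.005]
ft_force: [-0.4, 0.2, -1.0]
width: 0.0803
grasp_force: 0.0
```

{"op": "drive_tool", "data": {
  "plan": [
    [0,0,-44,0,100],
    [0,0,-30,0,100],
    [0,0,0,0,100],
    [0,0,0,0,100]
  ]
}}

```text
t: 12.0
tool_pos: [0.5208, 0.4378, 0.1555]
tool_rot: [0.135, 3.138, 0.001]
ft_force: [0.5, 0.0, -0.4]
width: 0.094
grasp_force: 0.0
```

```bash
python3 plan.py .510,.3305,.15,115.3 .510,.3305,.04,115.3
```

```text
t 12.0 tcp [0.5208 0.4378 0.1555] psi 85.09 q [ 0.65  0.63  1.16 -0.    1.35 -0.84] w 0.094 F [ 0.5  0.  -0.4]
-> [0.51, 0.3305, 0.15, 115.3] 4 rows
   [[0.0, -27.0, 1.0, -0.132], [4.0, -27.0, 1.0, -0.132], [8.0, -26.0, 2.0, -0.132], [10.4, -24.2, 1.5, -0.131]]
-> [0.51, 0.3305, 0.04, 115.3] 3 rows
   [[-0.0, -0.0, 37.0, -0.0], [-0.0, -0.0, 36.0, -0.0], [-0.0, -0.0, 37.0, -0.0]]
```

{"op": "drive_tool", "data": {
  "plan": [
    [0,-27,1,-0.132,100],
    [4,-27,1,-0.132,100],
    [8,-26,2,-0.132,100],
    [10.5,-24,1.5,-0.131,100],
    [0,0,0,0,100]
  ]
}}

```text
t: 12.5
tool_pos: [0.5092, 0.328, 0.1481]
tool_rot: [0.691, -3.062, 0.002]
ft_force: [-0.0, 0.1, 1.0]
width: 0.0942
grasp_force: 0.0
```

{"op": "drive_tool", "data": {
  "plan": [
    [0,0,37,0,100],
    [0,0,36,0,100],
    [0,0,37,0,100],
    [0,0,0,0,30],
    [0,0,0,0,30]
  ]
}}

```text
t: 13.0
tool_pos: [0.5096, 0.331, 0.0396]
tool_rot: [0.686, -3.065, 0.001]
ft_force: [-0.0, 0.7, 0.5]
width: 0.0815
grasp_force: 0.0
```

{"op": "drive_tool", "data": {
  "plan": [
    [0,0,0,0,30],
    [0,0,0,0,30],
    [0,0,0,0,30],
    [0,0,0,0,30],
    [0,0,0,0,30]
  ]
}}

```text
t: 13.5
tool_pos: [0.51, 0.3306, 0.0401]
tool_rot: [-0.687, 3.065, 0.0]
ft_force: [0.3, -1.2, 3.9]
width: 0.0438
grasp_force: 25.0
```

```bash
python3 plan.py .51,.3305,.095,115.3,2 .57,.16,.095,82.3 .57,.16,.043,82.3,3; python3 - <<'E'
from h import *
c=cam("top");P=pts(c)[0]
for x,y,lo in((.465,.441,.078),(.52,.437,.078)):
    T=P[(abs(P[:,0]-x)<.027)&(abs(P[:,1]-y)<.03)&(P[:,2]>lo)&(P[:,2]<lo+.015)]
    if len(T):print(len(T),np.median(T[:,2]),cv2.minAreaRect((T[:,:2]*1000).astype(np.float32)))
E
```

```text
t 13.5 tcp [0.51   0.3306 0.0401] psi 115.27 q [ 0.51  0.6   1.5  -0.    1.04 -1.5 ] w 0.0438 F [ 0.3 -1.2  3.9]
-> [0.51, 0.3305, 0.095, 115.3, 2.0] 2 rows
   [[0.0, -0.0, -27.0, -0.0], [0.0, -0.1, -27.9, -0.0]]
-> [0.57, 0.16, 0.095, 82.3] 4 rows
   [[5.0, -45.0, -0.0, 0.144], [-2.0, -45.0, -0.0, 0.144], [-8.0, -44.0, -0.0, 0.144], [-15.2, -43.1, -0.0, 0.144]]
-> [0.57, 0.16, 0.043, 82.3, 3.0] 3 rows
   [[-0.0, -0.0, 17.0, -0.0], [-0.0, -0.0, 17.0, -0.0], [-0.0, -0.0, 18.0, -0.0]]
81 0.08407840637278664 ((465.1124267578125, 450.208251953125), (24.25711441040039, 25.437931060791016), 85.20923614501953)
```

{"op": "drive_tool", "data": {
  "plan": [
    [0,0,-27,0,30],
    [0,0,-28,0,30],
    [5,-45,0,0.144,30],
    [-2,-45,0,0.144,30],
    [-8,-44,0,0.144,30]
  ]
}}

```text
t: 14.05
tool_pos: [0.5543, 0.2017, 0.0946]
tool_rot: [0.006, -3.141, -0.0]
ft_force: [0.3, 1.1, -0.5]
width: 0.0438
grasp_force: 25.0
```

{"op": "drive_tool", "data": {
  "plan": [
    [-15,-43,0,0.144,30],
    [0,0,26,0,30],
    [0,0,26,0,30],
    [0,0,2,0,30],
    [0,0,0,0,30]
  ]
}}

```text
t: 14.55
tool_pos: [0.5692, 0.1602, 0.0401]
tool_rot: [-0.212, -3.133, 0.0]
ft_force: [-0.4, -0.4, -2.0]
width: 0.044
grasp_force: 25.0
```

{"op": "drive_tool", "data": {
  "plan": [
    [0,0,0,0,80],
    [0,0,0,0,80],
    [0,0,0,0,80],
    [0,0,-15,0,80],
    [0,0,-45,0,0]
  ]
}}

```text
t: 15.05
tool_pos: [0.5677, 0.1599, 0.0988]
tool_rot: [-0.211, -3.128, 0.003]
ft_force: [1.1, 0.3, 0.8]
width: 0.0698
grasp_force: 0.0
```

```bash
python3 plan.py .57,.16,.11,82.3 .53,.165,.11,82.3 .53,.165,.06,82.3; python3 - <<'E'
from h import *
c=cam("top");P=pts(c)[0];c2=cam("side");P2=pts(c2)[0]
for P in (P,P2):
    T=P[(abs(P[:,0]-.57)<.04)&(abs(P[:,1]-.16)<.04)&(P[:,2]>.064)&(P[:,2]<.083)]
    if len(T):print(len(T),np.median(T[:,2]),cv2.minAreaRect((T[:,:2]*1000).astype(np.float32)))
E
```

```text
t 15.05 tcp [0.5677 0.1599 0.0988] psi 82.28 q [ 0.21  0.49  1.51  0.    1.14 -1.22] w 0.0698 F [1.1 0.3 0.8]
-> [0.57, 0.16, 0.11, 82.3] 1 rows
   [[-2.2, 0.4, -11.2, -0.0]]
-> [0.53, 0.165, 0.11, 82.3] 1 rows
   [[40.3, -0.4, 0.0, -0.0]]
-> [0.53, 0.165, 0.06, 82.3] 2 rows
   [[-0.0, 0.0, 25.0, -0.0], [-0.0, 0.0, 25.0, -0.0]]
85 0.07277036053546523 ((570.4260864257812, 165.37303161621094), (41.5296630859375, 26.348526000976562), 87.61814880371094)
```

{"op": "drive_tool", "data": {
  "plan": [
    [0,0,-20,0,0],
    [42,0,0,0,0],
    [0,0,0,0,0],
    [0,0,0,0,0],
    [0,0,0,0,0]
  ]
}}

```text
t: 15.65
tool_pos: [0.5288, 0.1659, 0.1213]
tool_rot: [0.212, 3.133, 0.001]
ft_force: [0.3, -0.2, 0.2]
width: 0.023
grasp_force: 0.0
```

{"op": "drive_tool", "data": {
  "plan": [
    [0,0,0,0,0],
    [0,0,0,0,0],
    [0,0,29,0,0],
    [0,0,29,0,0],
    [0,0,0,0,0]
  ]
}}

```text
t: 16.15
tool_pos: [0.5263, 0.1653, 0.0593]
tool_rot: [-0.211, -3.129, 0.003]
ft_force: [0.2, -0.4, -0.6]
width: 0.0006
grasp_force: 0.0
```

{"op": "drive_tool", "data": {
  "plan": [
    [-14,0,0,0,0],
    [-10,0,0,0,0],
    [-10,0,0,0,0],
    [-10,0,0,0,0]
  ]
}}

```text
t: 16.55
tool_pos: [0.5725, 0.1599, 0.0632]
tool_rot: [0.212, 3.134, 0.0]
ft_force: [0.2, -0.2, 0.8]
width: 0.0002
grasp_force: 0.0
```

```bash
cat > red.py <<'E'
from h import *
import sys
x,y=map(float,sys.argv[1:3])
for n in("top","side"):
    c=cam(n);P=pts(c)[0]
    hsv=cv2.cvtColor(c["img"],cv2.COLOR_RGB2HSV);red=((hsv[...,0]<8)|(hsv[...,0]>172))&(hsv[...,1]>130)&(hsv[...,2]>60)
    R=pts(c,red)[0];R=R[(np.hypot(R[:,0]-x,R[:,1]-y)<.07)&(R[:,1]>.10)] if y>.1 else R[:0]
    T=P[(abs(P[:,0]-x)<.085)&(abs(P[:,1]-y)<.05)&(P[:,2]>.008)&(P[:,2]<.1)]
    print(n,"zmax",T[:,2].max(),np.percentile(T[:,2],50),"redtag",len(R),R.mean(0) if len(R) else "")
    U=T[(T[:,2]>.018)&(T[:,2]<.034)]
    if len(U)>20:print(len(U),np.median(U[:,2]),cv2.minAreaRect((U[:,:2]*1000).astype(np.float32)))
E
python3 red.py .6 .155; python3 plan.py
```

```text
t 16.6 tcp [0.5736 0.1596 0.0631] psi 82.25 q [ 0.21  0.55  1.52 -0.    1.07 -1.23] w 0.0001 F [ 0.3 -0.4 -0.1]Traceback (most recent call last):
  File "red.py", line 9, in <module>
    print(n,"zmax",T[:,2].max(),np.percentile(T[:,2],50),"redtag",len(R),R.mean(0) if len(R) else "")
                   ~~~~~~~~~~^^
    return umr_maximum(a, axis, None, out, keepdims, initial, where)
ValueError: zero-size array to reduction operation maximum which has no identity
```

{"op": "drive_tool", "data": {
  "plan": [
    [-12,0,0,0,0],
    [-10,0,0,0,0],
    [0,0,0,0,0],
    [20,0,-45,0,0],
    [45,-10,-45,0,0]
  ]
}}

```text
t: 17.1
tool_pos: [0.5376, 0.1568, 0.143]
tool_rot: [-0.212, -3.133, 0.0]
ft_force: [0.8, 0.9, 0.7]
width: 0.0003
grasp_force: 0.0
```

{"op": "drive_tool", "data": {
  "plan": [
    [30,-40,0,0,0],
    [20,-40,0,0,0],
    [0,-35,0,0,0],
    [0,-20,0,0,0],
    [0,0,0,0,0]
  ]
}}

```text
t: 17.6
tool_pos: [0.4697, 0.028, 0.1428]
tool_rot: [0.215, 3.134, -0.0]
ft_force: [0.5, 0.5, 0.1]
width: 0.0005
grasp_force: 0.0
```

```bash
python3 red.py .62 .155; python3 - <<'E'
from h import *
np.set_printoptions(precision=4,suppress=True)
a=cam("top");save(a,"t2.png",(150,100,450,300),2.6)
P,u,v=pts(a);g=a["img"].mean(2)[v,u]
Q=P[(g<45)&(P[:,0]>.43)&(P[:,0]<.5)&(abs(P[:,1]-.02)<.045)&(P[:,2]>.015)&(P[:,2]<.05)]
print("pad",len(Q),cv2.minAreaRect((Q[:,:2]*1000).astype(np.float32)),np.median(Q,0))
E
python3 plan.py
```

```text
top zmax 0.03192691565844034 0.02636718212408183 redtag 136 [0.63110575 0.15101293 0.0273105 ]
476 0.026589429562096117 ((626.9344482421875, 152.87158203125), (43.98066711425781, 86.61957550048828), 82.11467742919922)
side zmax 0.025730911970193428 0.021558596164275256 redtag 52 [0.62956736 0.15098783 0.02379381]
212 0.022988223518071855 ((622.2218627929688, 156.388671875), (47.1239013671875, 76.2620620727539), 81.7209243774414)
pad 0 ((0.0, 0.0), (0.0, 0.0), 0.0) [nan nan nan]
t 17.75 tcp [0.4702 0.0303 0.1425] psi 82.29 q [-0.01  0.19  1.81  0.    1.14 -1.45] w 0.0006 F [1.1 0.2 0.3]
  return _methods._mean(a, axis=axis, dtype=dtype,
  ret = um.true_divide(
```

View pics/t2.png

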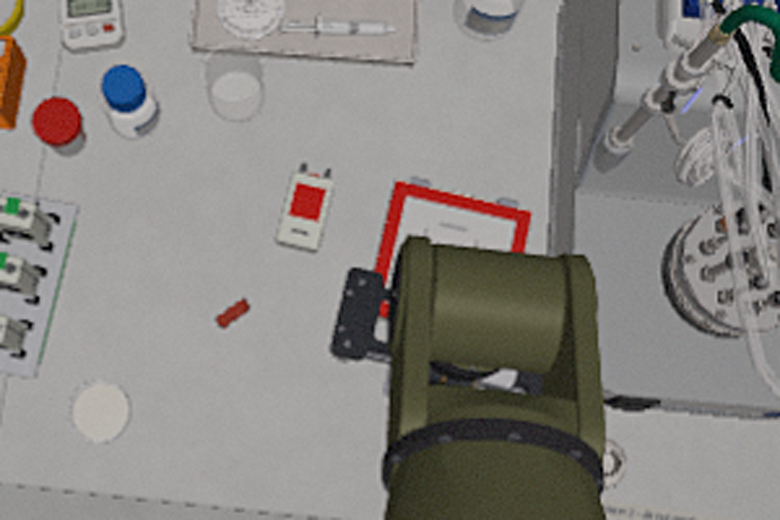

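The crop shows the red cassette lying flat at (307,205), tag up and barbs toward +x. The greens stand in the rack at left. Next is the treadle.

{"op": "drive_tool", "data": {
  "plan": [
    [15,-9,30,0,0],
    [0,0,40,0,0],
    [0,0,30,0,0],
    [0,0,8,0,0],
    [0,0,0,0,0]
  ]
}}

```text
t: 18.25
tool_pos: [0.4539, 0.0234, 0.0341]
tool_rot: [-0.21, -3.133, -0.0]
ft_force: [0.4, -0.0, 0.9]
width: 0.0005
grasp_force: 0.0
```

```bash
python3 plan.py
```

```text
t 18.25 tcp [0.4539 0.0234 0.0341] psi 82.33 q [-0.03  0.33  1.94  0.    0.88 -1.47] w 0.0005 F [ 0.4 -0.   0.9]
```

{"op": "drive_tool", "data": {
  "plan": [
    [0,0,4,0,0],
    [0,0,4,0,0],
    [0,0,3,0,0],
    [0,0,0,0,0]
  ]
}}

```text
t: 18.65
tool_pos: [0.4544, 0.0229, 0.0238]
tool_rot: [0.212, 3.134, 0.0]
ft_force: [-1.6, 2.9, 4.6]
width: 0.0005
grasp_force: 2.3
```

{"op": "drive_tool", "data": {
  "plan": [
    [0,0,2,0,0],
    [0,0,0,0,0]
  ]
}}

```text
t: 18.85
tool_pos: [0.4543, 0.0228, 0.0217]
tool_rot: [0.212, 3.134, 0.0]
ft_force: [-1.6, 2.7, 5.9]
width: 0.0006
grasp_force: 2.6
```

{"op": "drive_tool", "data": {
  "plan": [
    [0,0,2,0,0],
    [0,0,1,0,0],
    [0,0,0,0,0]
  ]
}}

```text
t: 19.15
tool_pos: [0.4543, 0.0228, 0.0189]
tool_rot: [0.212, 3.134, 0.0]
ft_force: [-3.2, 3.3, 7.7]
width: 0.0006
grasp_force: 4.0
```

{"op": "drive_tool", "data": {
  "plan": [
    [0,0,1.5,0,0],
    [0,0,0,0,0]
  ]
}}

```text
t: 19.35
tool_pos: [0.4544, 0.0228, 0.0182]
tool_rot: [0.211, 3.134, 0.0]
ft_force: [-9.7, 3.1, 21.9]
width: 0.0005
grasp_force: 11.1
```

```bash
cat > lid.py <<'E'
from h import *
for n in("top","side"):
    c=cam(n);r=manip.masks_of(n,"box_lid")
    for q in r[:2]:
        P=pts(c,q["pixels"])[0];P=P[(abs(P[:,0]-.59)<.12)&(abs(P[:,1])<.12)]
        if len(P):print(n,round(q["confidence"],2),"z99",np.percentile(P[:,2],98).round(3),"med",np.median(P,0).round(3),"min",np.percentile(P,2,axis=0).round(3),len(P))
E
python3 lid.py
```

```text
side 0.86 z99 0.152 med [0.614 0.016 0.09 ] min [ 0.568 -0.099  0.02 ] 287
```

The treadle reached its stop (22 N) and the lid sprang open. Before moving the red cassette I'll check clearance to the machine beside the box.

{"op": "drive_tool", "data": {
  "plan": [
    [0,0,-10,0,50],
    [0,0,-40,0,50],
    [0,0,-45,0,50],
    [0,45,-10,0,60],
    [-10,45,0,0,60]
  ]
}}

```text
t: 20.05
tool_pos: [0.4772, 0.1111, 0.1247]
tool_rot: [0.215, 3.129, 0.001]
ft_force: [0.7, -0.2, -0.7]
width: 0.0371
grasp_force: 0.0
```

{"op": "drive_tool", "data": {
  "plan": [
    [-40,30,0,0,60],
    [-45,0,0,0,60],
    [0,0,0,0,60]
  ]
}}

```text
t: 20.35
tool_pos: [0.5676, 0.1288, 0.121]
tool_rot: [0.211, 3.134, -0.001]
ft_force: [0.3, 0.1, -0.9]
width: 0.0561
grasp_force: 0.0
```

```bash
python3 lid.py; python3 plan.py .6123,.1555,.13,82.1 .6123,.1555,.012,82.1; python3 - <<'E'
from h import *
np.set_printoptions(precision=3,suppress=True)
for n in("top","side"):
    P=pts(cam(n))[0]
    for x in np.arange(.50,.70,.02):
        q=P[(abs(P[:,0]-x)<.01)&(P[:,1]<-.065)&(P[:,1]>-.2)&(P[:,2]>.08)&(P[:,2]<.2)]
        if len(q): print(n,round(x,2),"max y",q[:,1].max(),"z there",q[q[:,1].argmax(),2],"zmax y>-.12",q[q[:,1]>-.12][:,2].max() if (q[:,1]>-.12).any() else 0)
a=cam("top");save(a,"t3.png",(250,110,400,260),4)
E
```

```text
top 0.65 z99 0.197 med [ 0.641 -0.018  0.135] min [ 0.63  -0.068  0.055] 690
side 0.76 z99 0.19 med [0.644 0.012 0.119] min [ 0.63  -0.066  0.052] 362
t 20.55 tcp [0.5637 0.1286 0.122 ] psi 82.26 q [ 0.16  0.44  1.53 -0.    1.17 -1.27] w 0.0564 F [ 0.3 -0.2  0.2]
-> [0.6123, 0.1555, 0.13, 82.1] 2 rows
   [[-22.0, 17.0, -4.0, 0.001], [-22.5, 16.2, -4.0, 0.002]]
-> [0.6123, 0.1555, 0.012, 82.1] 3 rows
   [[-0.0, -0.0, 39.0, -0.0], [-0.0, -0.0, 39.0, -0.0], [-0.0, -0.0, 40.0, -0.0]]
top 0.5 max y -0.09863141276317365 z there 0.10901336523103226 zmax y>-.12 0.11293963280295743
top 0.52 max y -0.09924701853336595 z there 0.11238902701637354 zmax y>-.12 0.11238902701637354
top 0.54 max y -0.09848688923525231 z there 0.1030388479928053 zmax y>-.12 0.11280905208338962
top 0.56 max y -0.0994056029681753 z there 0.10763374164165107 zmax y>-.12 0.11335034237293927
top 0.58 max y -0.09862984883378759 z there 0.10605099776239209 zmax y>-.12 0.11223349097147128
top 0.6 max y -0.09901774061718356 z there 0.11198547484216331 zmax y>-.12 0.112925757409264
top 0.62 max y -0.0660419528180501 z there 0.
[... 596 characters left out ...]
x y>-.12 0.10491602192390992
side 0.56 max y -0.09735049169807347 z there 0.09666984745007082 zmax y>-.12 0.1066649800889217
side 0.58 max y -0.0933313252892902 z there 0.10406487842056852 zmax y>-.12 0.10598394208000719
side 0.6 max y -0.0936277342522226 z there 0.10388717734292953 zmax y>-.12 0.10601334682976618
side 0.62 max y -0.06612517347207814 z there 0.14891966077318128 zmax y>-.12 0.151106570170931
side 0.64 max y -0.06566012793818247 z there 0.11776930183000113 zmax y>-.12 0.16100798999828914
side 0.66 max y -0.09156171446519139 z there 0.12299617998939136 zmax y>-.12 0.19803669022610226
side 0.68 max y -0.0896255511749819 z there 0.15808880336844425 zmax y>-.12 0.19957096235461683
```

View pics/t3.png

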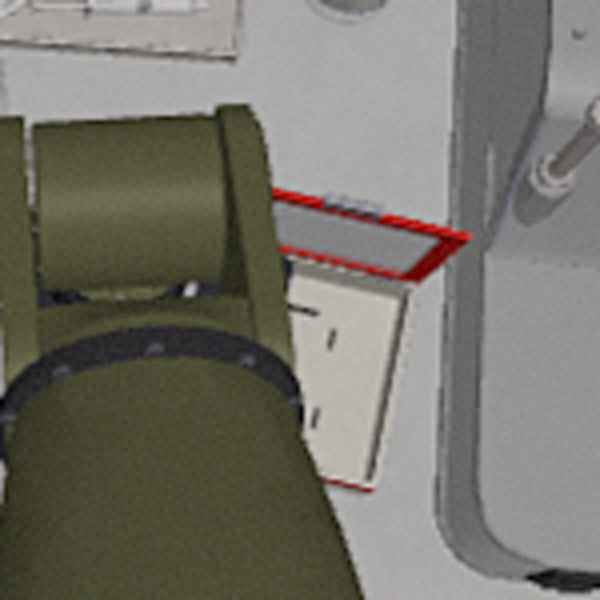

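Crop: the lid stands upright, its frame at (270–470, 190–285), and the open nest and stops are visible at (315,310) to (315,420). Machine clearance is about 8 mm, which is enough. I'll grip the red cassette slightly off-centre to stay clear of the lid.

{"op": "drive_tool", "data": {
  "plan": [
    [-22,22,0,0.002,85],
    [-22.5,22.5,0,0,85],
    [0,0,0,0,85],
    [0,0,0,0,85],
    [0,0,0,0,85]
  ]
}}

```text
t: 21.2
tool_pos: [0.6138, 0.1665, 0.1222]
tool_rot: [-0.215, -3.134, 0.0]
ft_force: [0.6, -1.0, 0.4]
width: 0.0796
grasp_force: 0.0
```

{"op": "drive_tool", "data": {
  "plan": [
    [0,0,35,0,85],
    [0,0,35,0,85],
    [0,0,30,0,85],
    [0,0,11,0,85],
    [0,0,0,0,85]
  ]
}}

```text
t: 21.7
tool_pos: [0.6137, 0.1665, 0.0103]
tool_rot: [-0.215, -3.132, 0.001]
ft_force: [0.8, 0.1, 1.1]
width: 0.0796
grasp_force: 0.0
```

```bash
python3 plan.py
```

```text
t 21.7 tcp [0.6137 0.1665 0.0103] psi 82.14 q [ 0.21  0.7   1.41 -0.    1.03 -1.23] w 0.0796 F [0.8 0.1 1.1]
```

{"op": "drive_tool", "data": {
  "plan": [
    [0,0,4.5,0,85],
    [0,0,0,0,30],
    [0,0,0,0,30],
    [0,0,0,0,30],
    [0,0,0,0,30]
  ]
}}

```text
t: 22.2
tool_pos: [0.6148, 0.1668, 0.0071]
tool_rot: [0.215, 3.133, -0.0]
ft_force: [-0.5, -2.3, 2.4]
width: 0.0512
grasp_force: 1.0
```

{"op": "drive_tool", "data": {
  "plan": [
    [0,0,0,0,30],
    [0,0,0,0,30],
    [0,0,0,0,30],
    [0,0,0,0,30]
  ]
}}

```text
t: 22.6
tool_pos: [0.6146, 0.1668, 0.0068]
tool_rot: [0.215, 3.134, -0.0]
ft_force: [-1.6, -3.1, 6.2]
width: 0.0443
grasp_force: 24.8
```

{"op": "drive_tool", "data": {
  "plan": [
    [0,0,-15,0,30],
    [0,0,-45,0,30],
    [0,0,-45,0,30],
    [0,40,-20,0,30],
    [0,0,0,0,30]
  ]
}}

```text
t: 23.1
tool_pos: [0.6211, 0.2104, 0.1363]
tool_rot: [0.211, 3.128, 0.005]
ft_force: [0.2, -0.4, -2.3]
width: 0.0441
grasp_force: 24.8
```

```bash
python3 plan.py; python3 - <<'E'
from h import *
np.set_printoptions(precision=4,suppress=True)
a=cam("top");b=cam("side");tc=np.array(manip.read_state()["tool_pos"])
for n,c in(("top",a),("side",b)):
    P,u,v=pts(c);g=c["img"].mean(2)[v,u]
    th=np.radians(-7.8);B=np.array([[np.cos(th),np.sin(th)],[-np.sin(th),np.cos(th)]])
    q=(P[:,:2]-[.5795,.0055])@B.T   # box frame
    ins=(abs(q[:,0])<.075)&(abs(q[:,1])<.08)&(P[:,2]<.1)
    wall=ins&(P[:,2]>.036)&(P[:,2]<.046)
    if wall.sum()>10:print(n,"wall rect",cv2.minAreaRect((P[wall][:,:2]*1000).astype(np.float32)),"boxframe min/max",np.percentile(q[wall],[1,99],axis=0))
    m=ins&(g<90)&(P[:,2]<.02)&(abs(q[:,0])<.06)&(abs(q[:,1])<.05)
    im=np.zeros(c["depth"].shape,np.uint8);im[v[m],u[m]]=1;X=np.zeros(im.shape+(3,));X[v,u]=np.c_[q,P[:,2]]
    k,l,st,ce=cv2.connectedComponentsWithStats(im)
    for i in range(1,k):
        if st[i,4]>3:Y=X[l==i];print(n,st[i,4],Y.mean(0),Y.min(0),Y.max(0))
    # held cassette
    r=(np.hypot(P[:,0]-tc[0],P[:,1]-tc[1])<.06)&(abs(P[:,2]-tc[2])<.05)
    if r.sum()>20:print(n,"held",r.sum(),cv2.minAreaRect((P[r][:,:2]*1000).astype(np.float32)),P[r].min(0),P[r].max(0))
save(a,"t4.png",(240,100,400,260),4);save(b,"s4.png",(200,130,330,220),5)
E
```

```text
t 23.1 tcp [0.6211 0.2104 0.1363] psi 82.3 q [ 0.27  0.59  1.27  0.    1.27 -1.17] w 0.0441 F [ 0.2 -0.4 -2.3]
top wall rect ((580.7490844726562, 5.854339599609375), (140.32188415527344, 138.4189453125), 81.95272827148438) boxframe min/max [[-0.0679 -0.0695]
 [ 0.07    0.0703]]
side wall rect ((581.0042114257812, 7.6219024658203125), (149.75819396972656, 139.06027221679688), 81.68195343017578) boxframe min/max [[-0.0677 -0.0708]
 [ 0.071   0.0763]]
side 4 [ 0.0301 -0.023   0.0077] [ 0.0253 -0.0245  0.007 ] [ 0.0345 -0.0213  0.0086]
side 4 [-0.0248 -0.024   0.0073] [-0.0297 -0.0292  0.0052] [-0.0202 -0.0209  0.0086]
side held 559 ((632.9625854492188, 215.85504150390625), (89.42554473876953, 69.35761260986328), 9.54407787322998) [0.5909 0.1761 0.1234] [0.6784 0.2487 0.1818]
```

View pics/s4.png

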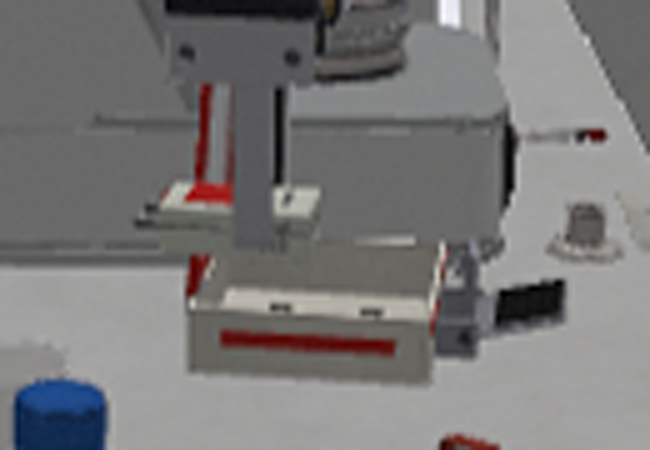

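```bash
python3 plan.py; python3 - <<'E'
from h import *
np.set_printoptions(precision=4,suppress=True)
c=cam("side");s=manip.read_state();tc=np.array(s["tool_pos"])
P,u,v=pts(c);th=np.radians(-7.9);B=np.array([[np.cos(th),np.sin(th)],[-np.sin(th),np.cos(th)]])
q=np.c_[(P[:,:2]-tc[:2])@B.T,P[:,2]-tc[2]]
m=(abs(q[:,0])<.1)&(abs(q[:,1])<.03)&(q[:,2]>-.003)&(q[:,2]<.03)&(c["img"].mean(2)[v,u]>0)
Q=q[m];print(len(Q),Q[:,0].min(),Q[:,0].max(),np.percentile(Q[:,0],[1,99]))
for lo in np.arange(-.04,.075,.01):
    k=Q[(Q[:,0]>=lo)&(Q[:,0]<lo+.01)]
    if len(k):print(round(lo,3),len(k),"z",k[:,2].min(),k[:,2].max(),"y",k[:,1].min(),k[:,1].max())
hsv=cv2.cvtColor(c["img"],cv2.COLOR_RGB2HSV)[v,u]
r=m&((hsv[:,0]<8)|(hsv[:,0]>172))&(hsv[:,1]>130);print("tag",q[r].min(0),q[r].max(0),q[r].mean(0))
E
```

```text
t 23.2 tcp [0.6197 0.2072 0.132 ] psi 82.24 q [ 0.27  0.59  1.28  0.    1.27 -1.17] w 0.0438 F [-0.1  0.7 -1.4]
343 -0.02912180097479167 0.06044300311925092 [-0.0286  0.059 ]
-0.03 54 z -0.0016078489705337318 0.018979922028421886 y -0.017021982768585443 0.02957059101792041
-0.02 52 z -0.0016854875814635573 0.023305828826352404 y -0.02349813021670515 0.028215650858587307
-0.01 20 z -0.0013241510925254552 0.029762324820631708 y -0.027532562153152466 0.028054514430322714
0.0 7 z -0.0015497150392116132 0.002366976088775924 y 0.02642213231723159 0.029077503607093935
0.01 44 z -0.0020855679078458367 0.018936204803111756 y -0.0131536382639929 0.026721060447201864
0.02 53 z -0.0028421395915351755 0.018959529234963635 y -0.018864833279485255 0.026979459243434114
0.03 51 z -0.0022596741545415633 0.018688978798355932 y -0.01660379934241266 0.026565793946782604
0.04 42 z -0.002447354790649864 0.017759160273533275 y -0.016557591277452485 0.02643334929814952
0.05 19 z 0.0005621043700219097 0.00823430234329331 y -0.01527873267471828 0.022035165285971967
0.06 1 z 0.006271938845691577 0.006271938845691577 y 0.011469467133178287 0.011469467133178287
tag [ 0.0133 -0.0189  0.0165] [0.0479 0.0118 0.019 ] [ 0.0263 -0.0019  0.0176]
```

The side view shows the cassette held level with its tag up at (190,195). The box is open, with the nest stops at (280,308) and (372,312). Now I'll carry it over the nest.

{"op": "drive_tool", "data": {
  "plan": [
    [4,-41,0,0.004,30],
    [4,-41,0,0,30],
    [4,-41,0,0,30],
    [4,-41,0,0,30],
    [4,-41,0,0,30]
  ]
}}

```text
t: 23.75
tool_pos: [0.5701, 0.0042, 0.1306]
tool_rot: [-0.222, -3.132, 0.0]
ft_force: [1.3, 0.1, -1.0]
width: 0.044
grasp_force: 24.8
```

{"op": "drive_tool", "data": {
  "plan": [
    [0,0,0,0,30],
    [0,0,0,0,30],
    [0,0,0,0,30]
  ]
}}

```text
t: 24.05
tool_pos: [0.5714, 0.0067, 0.131]
tool_rot: [-0.221, -3.133, -0.0]
ft_force: [-0.0, 0.3, -1.6]
width: 0.0442
grasp_force: 24.8
```

```bash
python3 plan.py .5723,.007,.05,82 .5723,.007,.013,82
```

```text
t 24.05 tcp [0.5714 0.0067 0.131 ] psi 81.94 q [-0.05  0.42  1.54  0.    1.18 -1.48] w 0.0442 F [-0.   0.3 -1.6]
-> [0.5723, 0.007, 0.05, 82.0] 2 rows
   [[-0.0, 0.0, 41.0, -0.001], [-0.9, 0.4, 40.0, -0.0]]
-> [0.5723, 0.007, 0.013, 82.0] 1 rows
   [[0.0, -0.0, 37.0, -0.0]]
```

{"op": "drive_tool", "data": {
  "plan": [
    [-1,0,40,0,30],
    [0,0,40,0,30],
    [0,0,20,0,30],
    [0,0,8,0,30],
    [0,0,0,0,30]
  ]
}}

```text
t: 24.55
tool_pos: [0.5723, 0.0069, 0.0228]
tool_rot: [-0.219, -3.132, -0.0]
ft_force: [-1.3, 0.3, -1.7]
width: 0.0437
grasp_force: 24.8
```

{"op": "drive_tool", "data": {
  "plan": [
    [0,0,5,0,30],
    [0,0,4,0,30],
    [0,0,1.5,0,30],
    [0,0,0,0,30]
  ]
}}

```text
t: 24.95
tool_pos: [0.5726, 0.0062, 0.0132]
tool_rot: [0.221, 3.133, 0.0]
ft_force: [-0.4, -0.7, -2.1]
width: 0.0439
grasp_force: 24.8
```

```bash
python3 plan.py .5723,.007,.012,82
```

```text
t 24.95 tcp [0.5726 0.0062 0.0132] psi 81.93 q [-0.05  0.58  1.62  0.    0.95 -1.48] w 0.0439 F [-0.4 -0.7 -2.1]
-> [0.5723, 0.007, 0.012, 82.0] 1 rows
   [[0.5, 0.7, 1.2, -0.001]]
```

{"op": "drive_tool", "data": {
  "plan": [
    [0,0,1.5,0,30],
    [0,0,0,0,62],
    [0,0,0,0,62],
    [0,0,0,0,62],
    [0,0,0,0,62]
  ]
}}

```text
t: 25.45
tool_pos: [0.5726, 0.0062, 0.0116]
tool_rot: [0.221, 3.134, 0.0]
ft_force: [-0.3, 0.6, 0.2]
width: 0.0584
grasp_force: 0.0
```

{"op": "drive_tool", "data": {
  "plan": [
    [0,0,-10,0,62],
    [0,0,-40,0,62],
    [0,0,-50,0,62],
    [0,0,-50,0,62],
    [0,50,0,0,62]
  ]
}}

```text
t: 25.95
tool_pos: [0.5822, 0.0526, 0.1698]
tool_rot: [0.228, 3.122, 0.001]
ft_force: [1.0, 0.9, 0.0]
width: 0.0583
grasp_force: 0.0
```

{"op": "drive_tool", "data": {
  "plan": [
    [0,50,-20,0,0],
    [0,50,-20,0,0],
    [0,20,0,0,0],
    [0,0,0,0,0]
  ]
}}

```text
t: 26.35
tool_pos: [0.5952, 0.17, 0.1996]
tool_rot: [0.216, 3.133, 0.001]
ft_force: [-0.1, -0.9, 0.1]
width: 0.0298
grasp_force: 0.0
```

```bash
python3 plan.py; python3 - <<'E'
from h import *
a=cam("top");b=cam("side");P=pts(a)[0]
th=np.radians(-8);B=np.array([[np.cos(th),np.sin(th)],[-np.sin(th),np.cos(th)]])
q=(P[:,:2]-[.5812,.0058])@B.T
m=(abs(q[:,0])<.062)&(abs(q[:,1])<.05)&(P[:,2]>.022)&(P[:,2]<.05)
print(m.sum(),np.percentile(P[m][:,2],[2,50,98]),cv2.minAreaRect((q[m]*1000).astype(np.float32)))
m&=q[:,1]<.06
x=np.zeros((300,780,3),np.uint8)
A=cv2.resize(a["img"][110:260,270:400],None,fx=3,fy=3)
C=cv2.resize(b["img"][130:220,210:310],None,fx=3.4,fy=3.4)
o=np.zeros((450,390+340,3),np.uint8);o[:,:390]=A;o[:306,390:]=C;cv2.imwrite("pics/c5.png",o[:,:,::-1])
E
```

```text
t 26.35 tcp [0.5952 0.17   0.1996] psi 82.11 q [ 0.22  0.46  1.32  0.    1.36 -1.21] w 0.0298 F [-0.1 -0.9  0.1]
453 [0.0261439  0.03158399 0.03532502] ((5.439533233642578, -0.5431575775146484), (43.6599006652832, 84.34451293945312), 87.93586730957031)
```

View pics/c5.png

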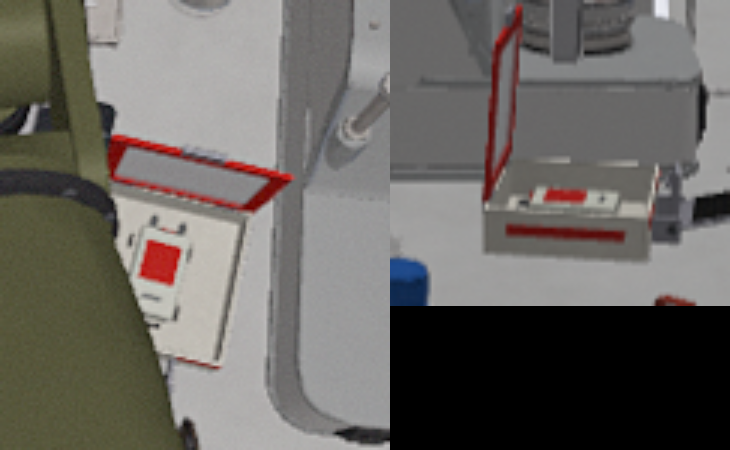

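The cassette lies flat in the nest, tag up, with its top at 31.6 mm as expected (left half, (160,262)). The lid is upright. Next I'll go around behind the lid and swing it shut.

{"op": "drive_tool", "data": {
  "plan": [
    [-38,0,0,0,0],
    [-38,0,5,0,0],
    [-38,0,30,0,0],
    [0,-45,0,0,0],
    [0,-45,0,0,0]
  ]
}}

```text
t: 26.95
tool_pos: [0.6949, 0.0598, 0.1587]
tool_rot: [-0.221, -3.127, 0.001]
ft_force: [0.2, -0.8, 0.9]
width: 0.0008
grasp_force: 0.0
```

{"op": "drive_tool", "data": {
  "plan": [
    [0,-44,0,0,0],
    [0,0,0,0,0],
    [0,0,0,0,0]
  ]
}}

```text
t: 27.25
tool_pos: [0.6892, 0.0166, 0.1639]
tool_rot: [-0.226, -3.133, -0.0]
ft_force: [-0.2, 0.3, 0.1]
width: 0.0005
grasp_force: 0.0
```

```bash
cat > bx.py <<'E'
from plan import *
p,h,s=state();r=p[:2]-[.5812,.0058];th=np.radians(-8)
print("box x,y,z mm",np.round(1000*np.array([r@[np.cos(th),np.sin(th)],r@[-np.sin(th),np.cos(th)],p[2]]),1),"psi",np.degrees(h),"F",np.round(s["ft_force"],1),s["width"],np.round(s["qpos"],2))
E
python3 bx.py; python3 lid.py
```

```text
box x,y,z mm [105.4  25.7 163.9] psi 81.75592087218827 F [-0.2  0.3  0.1] 0.00045707610343467543 [-0.03  0.65  1.11  0.    1.38 -1.46]
side 0.81 z99 0.187 med [0.644 0.01  0.116] min [ 0.63  -0.072  0.048] 378
```

{"op": "drive_tool", "data": {
  "plan": [
    [25,0,0,0,0],
    [13,0,0,0,0],
    [20,0,5,0,0],
    [20,0,6,0,0],
    [17,0,11,0,0]
  ]
}}

```text
t: 27.95
tool_pos: [0.595, 0.0331, 0.1422]
tool_rot: [0.219, 3.132, 0.0]
ft_force: [1.2, 0.1, 2.0]
width: 0.0001
grasp_force: 0.7
```

{"op": "drive_tool", "data": {
  "plan": [
    [17,0,13,0,0],
    [10,0,12,0,0],
    [10,0,13,0,0],
    [6,0,14,0,0],
    [5,0,14,0,0]
  ]
}}

```text
t: 28.45
tool_pos: [0.5476, 0.0398, 0.0754]
tool_rot: [0.219, 3.133, 0.0]
ft_force: [1.0, -0.3, 1.3]
width: 0.0007
grasp_force: 0.6
```

{"op": "drive_tool", "data": {
  "plan": [
    [2,0,11,0,0],
    [2,0,8,0,0],
    [0,0,0,0,0]
  ]
}}

```text
t: 28.75
tool_pos: [0.5442, 0.0399, 0.0565]
tool_rot: [0.22, 3.133, 0.0]
ft_force: [0.5, 0.7, 1.7]
width: 0.0004
grasp_force: 0.6
```

```bash
python3 bx.py; python3 lid.py
```

```text
box x,y,z mm [-41.3  28.6  56.5] psi 81.9756329753557 F [0.5 0.7 1.7] 0.0004110036815016895 [ 0.01  0.46  1.68  0.    1.   -1.42]
side 0.66 z99 0.056 med [0.583 0.021 0.048] min [ 0.508 -0.06   0.043] 697
side 0.25 z99 0.058 med [0.482 0.031 0.021] min [ 0.47  -0.01   0.017] 83
```

{"op": "drive_tool", "data": {
  "plan": [
    [10,-22,0,0,0],
    [0,0,4,0,0],
    [0,0,3,0,0],
    [0,0,1.5,0,0],
    [0,0,0,0,0]
  ]
}}

```text
t: 29.45
tool_pos: [0.5308, 0.0191, 0.0478]
tool_rot: [-0.221, -3.133, 0.0]
ft_force: [-0.4, 0.8, 0.9]
width: 0.0007
grasp_force: 0.3
```

{"op": "drive_tool", "data": {
  "plan": [
    [0,0,1,0,0],
    [0,0,0,0,0]
  ]
}}

```text
t: 29.65
tool_pos: [0.5309, 0.0191, 0.0471]
tool_rot: [-0.221, -3.134, 0.0]
ft_force: [-1.9, 0.1, 3.3]
width: 0.0004
grasp_force: 1.6
```

{"op": "drive_tool", "data": {
  "plan": [
    [0,0,1,0,0],
    [0,0,0,0,0]
  ]
}}

```text
t: 29.85
tool_pos: [0.5309, 0.0191, 0.0463]
tool_rot: [0.221, 3.134, 0.0]
ft_force: [-2.5, -0.1, 6.8]
width: 0.0006
grasp_force: 3.3
```

{"op": "drive_tool", "data": {
  "plan": [
    [0,0,1,0,0],
    [0,0,0,0,0]
  ]
}}

```text
t: 30.05
tool_pos: [0.531, 0.0191, 0.0456]
tool_rot: [0.221, 3.134, 0.0]
ft_force: [-4.4, 0.0, 10.2]
width: 0.0003
grasp_force: 4.8
```

{"op": "drive_tool", "data": {
  "plan": [
    [0,0,1,0,0],
    [0,0,0,0,0]
  ]
}}

```text
t: 30.25
tool_pos: [0.531, 0.0191, 0.0448]
tool_rot: [0.221, 3.134, 0.0]
ft_force: [-6.3, 0.9, 13.2]
width: 0.0004
grasp_force: 6.4
```

{"op": "drive_tool", "data": {
  "plan": [
    [0,0,1,0,0],
    [0,0,0,0,0]
  ]
}}

```text
t: 30.45
tool_pos: [0.5311, 0.0191, 0.0441]
tool_rot: [0.221, 3.133, 0.0]
ft_force: [-8.3, 1.1, 15.7]
width: 0.0006
grasp_force: 7.9
```

{"op": "drive_tool", "data": {
  "plan": [
    [0,0,-10,0,0],
    [0,0,-40,0,0],
    [0,20,-40,0,0],
    [20,50,-40,0,0],
    [20,50,-20,0,0]
  ]
}}

```text
t: 30.95
tool_pos: [0.5135, 0.124, 0.183]
tool_rot: [0.224, 3.13, 0.001]
ft_force: [-0.4, -0.0, -0.3]
width: 0.0005
grasp_force: 0.0
```

{"op": "drive_tool", "data": {
  "plan": [
    [40,30,0,0,0],
    [0,50,0,0,0],
    [0,50,0,0,0],
    [0,0,0,0,0]
  ]
}}

```text
t: 31.35
tool_pos: [0.4912, 0.2622, 0.1801]
tool_rot: [0.214, 3.134, 0.001]
ft_force: [0.2, -0.1, -0.0]
width: 0.0004
grasp_force: 0.0
```

```bash
python3 bx.py; python3 - <<'E'
from h import *
a=cam("top");b=cam("side");P=pts(a)[0]
th=np.radians(-8);B=np.array([[np.cos(th),np.sin(th)],[-np.sin(th),np.cos(th)]])
q=(P[:,:2]-[.5812,.0058])@B.T
for lo in(-.07,-.05,-.03,0,.03,.055):
    m=(q[:,0]>lo)&(q[:,0]<lo+.012)&(abs(q[:,1])>.058)&(abs(q[:,1])<.068);z=P[m][:,2]
    if len(z):print(lo,len(z),np.median(z))
A=cv2.resize(a["img"][150:300,120:390],None,fx=2.8,fy=2.8);cv2.imwrite("pics/t6.png",A[:,:,::-1])
save(b,"s6.png",(180,130,380,290),4)
E
python3 lid.py
```

```text
box x,y,z mm [-124.8  241.4  180.1] psi 82.18569153905845 F [ 0.2 -0.1 -0. ] 0.0004345315649250776 [ 0.42  0.34  1.53  0.    1.27 -1.01]
-0.07 55 0.04668750815779152
-0.05 36 0.048211154805611334
-0.03 36 0.04841040983822184
0 35 0.047783154855261495
0.03 35 0.04788717358730071
0.055 31 0.047150574428839014
top 0.64 z99 0.051 med [0.576 0.006 0.047] min [ 0.508 -0.065  0.031] 3007
side 0.74 z99 0.046 med [0.579 0.014 0.044] min [ 0.51  -0.099  0.035] 809
```

View pics/t6.png

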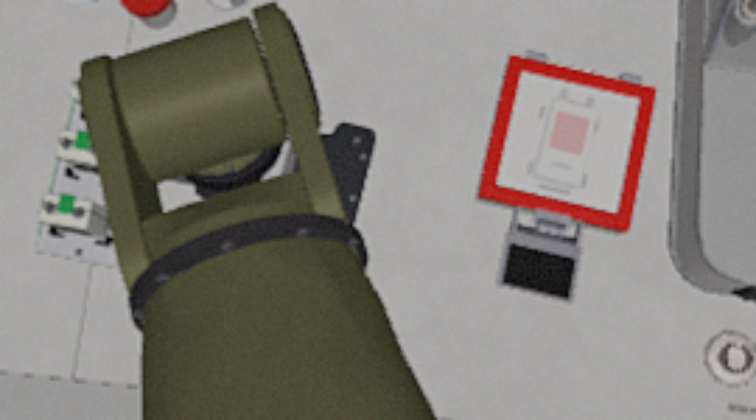

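View pics/s6.png

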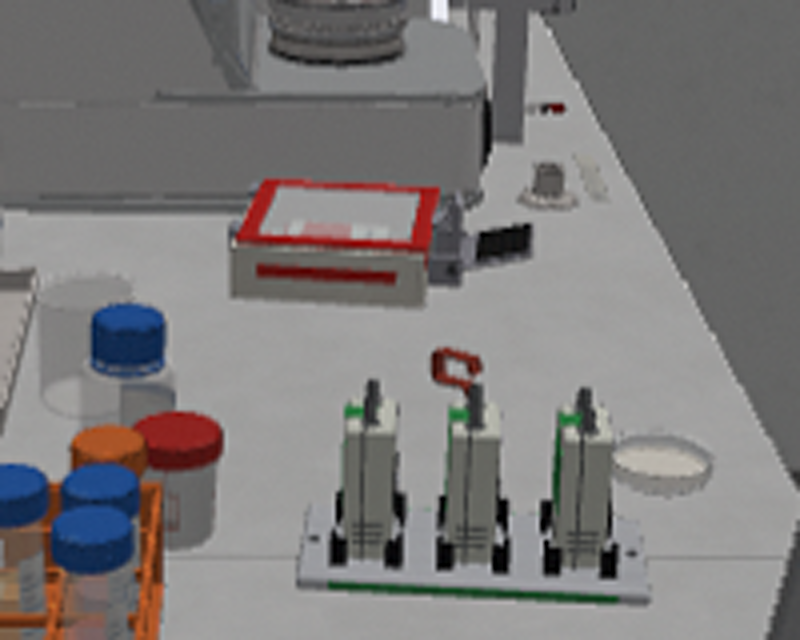

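The views show the lid flat at 47.8 mm and still shut after release, so it has latched, with the red tag showing through it at (570,132). Both greens stand seated in the rack, at (475,480) and (585,480), and the bystanders haven't moved.

```bash
python3 -c "
from workcell import manip
print(manip.sign_off())"
```

```text
the job is handed in; nothing more can be done
None
```

I handed in the job at about 31 s of the 72 s allowed: both green-tagged cassettes stand in the pass rack, and the red-tagged one lies tag up in the reject nest with the lid latched.

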